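# Clamp carving blanks in a ratchet clamp

### The job

Get the green ratchet clamp ready for carving: swing the yellow lever to free the pawl, wind the red knob back until the jaw is fully open, and swing the lever back so that the pawl catches again. Then lay every wooden blank from the cork board flat in the bed, red panel up, side by side in one row with their long sides parallel to the jaws and centred on the jaws, and click the knob clockwise step by step until the sprung pad grips the row. Last, press the orange lock button down until it snaps home; leave the brush pot, tub, bowl and mallet where they are.

Things in the scene. Friction and masses are not known exactly. Their poses are not given: they have to be found in the camera images.
- press: ratchet clamp, fixed: green base 120 x 440 x 14 mm, origin on the table; own y runs along the bed from the knob (-y) to the fixed jaw (+y), own x across. Bed = the base's top, z 14 mm, open at both sides. Knob axis at x 0, y -135 mm; lever pivot x -58, y -195; lock button x 0, y -222.5. All below z 100 mm but the knob's bar (to 115)
- knob (a joint): red knob over the brass pin wheel, rad, grows clockwise seen from above; 0 = jaw fully open (stop), 6.1 = end stop. One click = 0.628 rad = 12 mm of jaw. Turn to a whole multiple of 0.628: the click has caught, and the knob can fall back by 0.11 at most. 0.06 N m to turn, up to 0.5 when clamping. Yaw of its bar = clamp yaw - reading
- knob_grip (a point): on the knob's axis, 104 mm above the table, in the middle of its red bar (72 long x 16 wide, from 85 to 115 mm high), gripped across its 16 mm; own axes turn with the knob, bar along own x
- lever (a joint): release lever, rad, grows anticlockwise seen from above; 0 = pawl sprung against the wheel (knob turns only clockwise), 0.6 = stop, pawl held clear (knob turns both ways); stays where it is left; about 2 N at its yellow post
- lever_post (a point): top part of the lever's upright yellow post, diameter 16 mm, from 56 to 100 mm above the table; the point is on its axis at 90 mm
- lever_pivot (a point): fixed point on the lever's vertical hinge axis, 65 mm from the post, at 90 mm height
- pad (a joint): how far the sprung pad is pushed into the moving jaw, m, 0 free to 0.012 (stop); 4.5 N to start, then 1.5 N per mm. With all blanks in the bed it is 0 until the last click and about 0.006 after it: click 3 for 4 blanks, 6 for 3, 9 for 2, counted from fully open. Gripped = over 0.003. There is no room for another click: do not force it
- pad_face (a point): centre of the face, 62 mm wide, of the sprung pad on the moving jaw (jaw top at 59 mm), 36 mm above the table; at the clamp's y -22 mm when fully open
- fixed_face (a point): centre of the fixed jaw's wooden face, 62 mm wide, at the clamp's x 0, y +150 mm, 36 mm above the table (jaw top at 56 mm). Fully open there are 172 mm from here to the pad: four blanks of 36 mm fit with 28 mm to spare; the closing pad pushes blanks together along the bed
- lock (a joint): travel of the orange lock button, m, grows downwards: 0 up, 0.018 home. It resists up to about 7 N in the first 2 mm, gives way and snaps home; 8 N upwards on its cap frees it. Home, its pin stands between two pins of the wheel and the knob cannot turn; it goes down only with the knob resting at a click
- lock_top (a point): centre of the button's top, diameter 34 mm, 80 mm above the table when up; moves with it
- blank1: carving blank of pale wood with a brick-red panel on its top, 62 (own x) x 36 (own y) x 30 mm high, 75 g, lying on the cork board; origin at the centre of its underside; not there in every run
- blank2: carving blank of medium brown wood with a brick-red panel on its top, 62 (own x) x 36 (own y) x 30 mm high, 75 g, lying on the cork board; origin at the centre of its underside; not there in every run
- blank3: carving blank of plywood with a brick-red panel on its top, 62 (own x) x 36 (own y) x 30 mm high, 75 g, lying on the cork board; origin at the centre of its underside; not there in every run
- blank4: carving blank of dark wood with a brick-red panel on its top, 62 (own x) x 36 (own y) x 30 mm high, 75 g, lying on the cork board; origin at the centre of its underside; not there in every run
- board: cork board under the blanks, 250 x 210 x 4 mm, fixed; origin at the centre of its underside
- brush_pot: bystander: red pot, 80 mm across and 85 mm high, with brushes up to 130 mm; origin at its foot
- tub: bystander: green tub, 110 mm across, 90 mm high; origin at its foot
- mallet: bystander: wooden mallet lying down, head 60 x 100 x 60 mm, handle 130 mm along own -x; origin under the head
- slip_bowl: bystander: white bowl, 100 mm across, 45 mm high; origin at its foot

How it is judged:
By the outcome, as a careful person would: the job done as asked, in the order asked, and still so for the second after the job is handed in, with the robot touching nothing.
Of blank1, blank2, blank3, blank4 only 2 to 4 are there at a start; the rules pass over those that are not, and their reading is None.
At some moment in a run one of blank1, blank2, blank3, blank4 may be knocked a few centimetres aside while the robot is not near it.
It also fails if it takes over 210 s, if anything falls off the work surface, if the arm or the gripper's body presses on something with over 40 N, if the wrist force passes 120 N, or if a joint passes its speed limit or range.

### The arm

A 6-joint arm with a two-finger parallel gripper is mounted at the origin on the work surface. World frame = base frame: x ahead of the robot, y to its left, z up, the work surface at z = 0. Lengths are in m, angles in rad, forces in N, time in s.
With the tool pointing down it reaches from about 0.325 to 0.9 m from the base axis. Payload 3.5 kg.
Tool frame: the origin (TCP) lies midway between the tips of the shut fingers; the grasp point (between the pads) lies 19 mm behind it; z points along the fingers, y is the line along which they close (so a half turn about z gives the same grasp; the last joint's range is limited). The gripper opens to 85 mm and grips with 20 to 120 N. Pads are 22 mm wide; open, the fingers measure 114 mm over their backs; the gripper's body (76 mm by 85 mm) begins 54 mm behind the grasp point. The pads swing forward as they close: fully open they stand 13 mm farther back than shut.
Start: joints at [1.035, 0.276, -0.026, 1.268, 0, 1.467], TCP at [0.262, 0.567, 0.231] pointing down, gripper open.
Joint ranges: [-3.12, 3.12], [-0.85, 1.88], [-1.08, 1.24], [-1.95, 2.15], [-1.57, 1.53], [-3.14, 3.14]. Speed limits (rad/s): [2.57, 2.57, 3.14, 3.14, 3.14, 3.14].

### API

Orientations are given as [roll, pitch, yaw] about the fixed x, y, z axes, in that order (R = Rz(yaw) Ry(pitch) Rx(roll)).
In Python, from rig import arm gives the robot as it stands. Calls block until the motion is done:
- arm.movep(position, orientation): joint-space move of the TCP to a pose.
- arm.move_linear(position, rotation=None, v=0.15, stop_force=None): straight line of the TCP; rotation=None keeps the orientation; v is the mean speed in m/s. With stop_force (N) it stops when the force on the tool has changed by that much, and returns True; else False.
- arm.goto_joints(angles): joint-space move.
- arm.set_gripper(opening, strength=None): opening from 0.0 (shut) to 1.0 (fully open); strength is the grip in N (None keeps the last); returns when the fingers have stopped.
- arm.wait(seconds).
- arm.solve_ik(position, orientation): joint angles nearest the present ones, or None.
- arm.get_state(): the state.
- arm.camera(name): name is "scene" or "top"; returns a dict with "image" (384x512x3 uint8, red, green, blue), "fx", "fy", "cx", "cy" (pixels), "R" (3x3) and "t" (3): a world point X has camera coordinates R X + t. Camera axes: x right, y down, z forward; pixel columns grow to the right and rows downward; lengths in m; the calibration is good to about 2 mm. A picture is of the moment at which its call begins. There is no depth.
A pose or a line that the arm cannot do raises arm.PlanningError and nothing moves.
- arm.finish_job(): hands the job in; it is judged then, once.
The state is a dict: "clock": time; "joints": joint angles; "joint_velocities": joint speeds; "joint_efforts": joint torques, N m; "eef_pos": TCP position; "orientation": TCP orientation; "force": force on the tool from outside, world axes, zero at the start; "torque": the same for the moment, N m; "opening": opening from 0.0 (shut) to 1.0 (fully open); "gripper_force": force on a finger pad.
Only numpy, scipy, OpenCV 4.12 (cv2) and the standard library are available. Lean on these libraries where they do the work, as an engineer would, in place of code of your own. Each camera call takes 0.05 s, during which the arm holds its last target. There are 200 camera calls.

## Working session

There is one attempt and no reset: what is moved stays moved. The work goes in short steps, each a Python script; the robot and the scene stay as the last script left them, time stands still between calls to the robot, and variables do not carry over. Pictures are saved under pics/ and viewed, at most 14 in all, crops included, and the job is handed in when it is done.

```bash
ls; mkdir -p pics
python3 - <<'E'
from rig import arm
import cv2,numpy as np
for n in("scene","top"):
    c=arm.camera(n); cv2.imwrite(f"pics/{n}0.png",c["image"][:,:,::-1])
    np.savez(f"{n}0.npz",**c)
    print(n,c["fx"],c["fy"],c["cx"],c["cy"],np.round(c["R"],4).tolist(),c["t"], -np.array(c["R"]).T@np.array(c["t"]))
s=arm.get_state();print(s)
E
```

```text
pics
rig.py
scene 379.95649552963965 379.95649552963965 259.87027136320074 194.8958211833285 [[-0.4152, 0.9094, 0.0231], [0.503, 0.2506, -0.8272], [-0.758, -0.3318, -0.5615]] [ 0.16986051 -0.2284301   1.7314143 ] [1.49791105 0.47723828 0.77931667]
top 376.65228253469024 376.65228253469024 254.01976434920996 188.68084962426542 [[0.003, -0.9999, 0.0101], [-0.9909, -0.0043, -0.1344], [0.1344, -0.0096, -0.9909]] [0.06785094 0.58706272 1.17165157] [0.42407607 0.08164319 1.23915603]
{'clock': 0.1, 'joints': array([ 1.03458228e+00,  2.77129280e-01, -2.77366997e-02,  1.26799328e+00,
        1.41782476e-06,  1.46738176e+00]), 'joint_velocities': array([-5.61048108e-05, -1.27445939e-03,  3.28651184e-03,  9.90746479e-05,
       -2.27711025e-04, -3.47488548e-04]), 'joint_efforts': array([ 8.18589051e-04, -4.46707571e+01,  2.96129411e+01,  8.48932163e-03,
       -6.25664529e-05, -8.17036891e-06]), 'eef_pos': array([0.26179183, 0.56676054, 0.2302299 ]), 'orientation': array([-3.13954089e+00, -2.14367177e-04,  2.70879295e+00]), 'force': array([ 0.60697434, -0.29029943, -0.08504654]), 'torque': array([-0.04143395,  0.00050963, -0.01026661]), 'gripper_force': 0.0, 'opening': 1.0026125979914298}
```

View pics/top0.png

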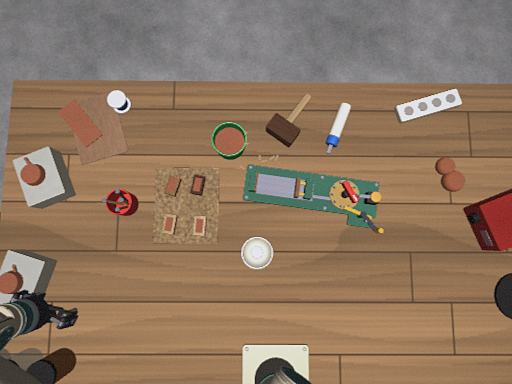

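View pics/scene0.png

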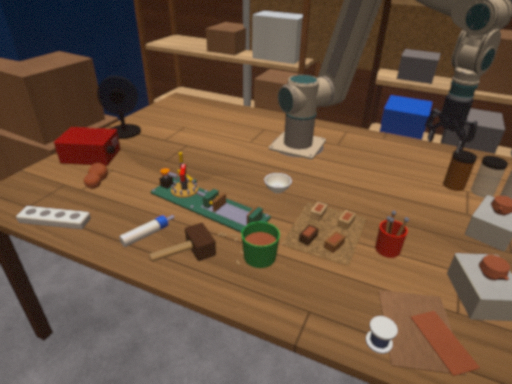

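The top view shows four blanks on the cork at about (173,185), (198,184), (169,224) and (200,225). The clamp runs from (245,180) to (380,205), with the knob at (347,192), the lever post near (380,231) and the lock at (376,198). Next I'll look at enlarged crops.

Run:
```python
import cv2,numpy as np
t=cv2.imread("pics/top0.png");s=cv2.imread("pics/scene0.png")
cv2.imwrite("pics/tc.png",cv2.resize(t[155:245,240:390],None,fx=5.3,fy=5.3,interpolation=cv2.INTER_CUBIC))
cv2.imwrite("pics/sc.png",cv2.resize(s[145:265,145:365],None,fx=3.6,fy=3.6,interpolation=cv2.INTER_CUBIC))
```

```text
(no output)
```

View pics/tc.png

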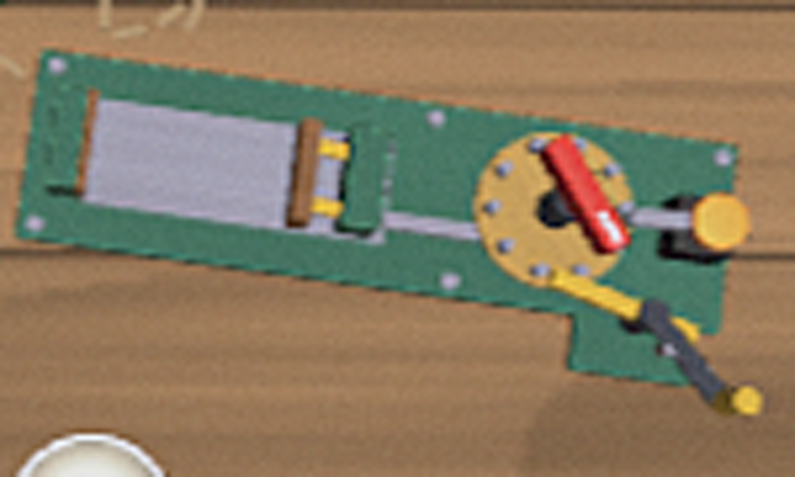

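View pics/sc.png

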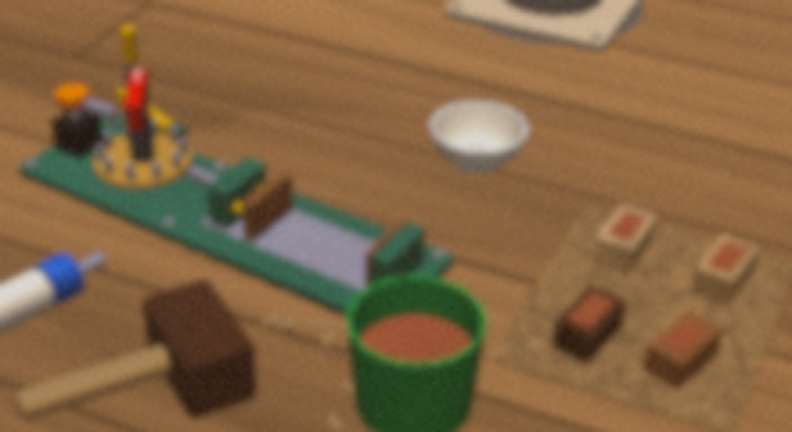

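The crops show the base outline clearly. The bar is red, the cap is orange at crop (720,222), the yellow post top is at (747,400), and the jaw is about 4 clicks in. Now I'll measure by colour masks and rays.

```bash
cat > h.py <<'E'
import cv2,numpy as np
def ray(c,uv):
    R=np.array(c["R"]);o=-R.T@np.array(c["t"]);uv=np.atleast_2d(np.float64(uv))
    d=np.c_[(uv[:,0]-c["cx"])/c["fx"],(uv[:,1]-c["cy"])/c["fy"],np.ones(len(uv))]@R
    return o,d
def plane(c,uv,z):
    o,d=ray(c,uv); return o+d*((z-o[2])/d[:,2])[:,None]
def tri(c1,p1,c2,p2):
    o1,d1=ray(c1,p1);o2,d2=ray(c2,p2)
    s=np.linalg.lstsq(np.c_[d1[0],-d2[0]],o2-o1,rcond=None)[0]
    a=o1+d1[0]*s[0];b=o2+d2[0]*s[1];return (a+b)/2,np.linalg.norm(a-b)
def mask(c,lo,hi,box):
    "HSV mask within box u0,v0,u1,v1"
    m=cv2.inRange(cv2.cvtColor(c["image"],cv2.COLOR_RGB2HSV),np.array(lo),np.array(hi))
    k=np.zeros_like(m);k[box[1]:box[3],box[0]:box[2]]=1;return m*k
def blobs(m,amin=6):
    n,l,s,ce=cv2.connectedComponentsWithStats(m)
    return [(s[i][4],ce[i].round(2),s[i][:4].tolist()) for i in range(1,n) if s[i][4]>=amin]
E
python3 - <<'E'
from h import *
C={n:dict(np.load(n+"0.npz")) for n in("scene","top")}
B={"top":(240,155,390,240),"scene":(145,140,275,240)}
for n,c in C.items():
    for nm,lo,hi in(("red",(0,170,110),(6,255,255)),("orange",(12,170,150),(19,255,255)),("yellow",(20,150,110),(30,255,255)),("green",(65,60,40),(95,255,140))):
        print(n,nm,blobs(mask(c,lo,hi,B[n])))
hs=cv2.cvtColor(C["top"]["image"],cv2.COLOR_RGB2HSV)
for u,v in((376,196),(381,230),(352,190),(350,170),(173,185),(198,184),(169,224),(200,225)):print((u,v),hs[v,u])
hs=cv2.cvtColor(C["scene"]["image"],cv2.COLOR_RGB2HSV)
for u,v in((165,171),(180,154),(183,168)):print((u,v),hs[v,u])
E
```

```text
scene red [(np.int32(56), array([182.48, 171.25]), [180, 165, 6, 14])]
scene orange [(np.int32(52), array([164.25, 170.15]), [160, 167, 10, 7]), (np.int32(6), array([178.67, 170.33]), [178, 169, 2, 4]), (np.int32(6), array([178.5, 187. ]), [177, 186, 4, 3]), (np.int32(6), array([184.67, 193.83]), [184, 192, 2, 4])]
scene yellow [(np.int32(26), array([180.23, 156.04]), [178, 152, 5, 10]), (np.int32(26), array([189.31, 177.85]), [186, 175, 7, 8]), (np.int32(9), array([211., 202.]), [210, 201, 3, 3])]
scene green [(np.int32(820), array([197.79, 205.61]), [153, 186, 94, 46]), (np.int32(6), array([201.33, 190.17]), [200, 189, 4, 3]), (np.int32(69), array([238.17, 205.2 ]), [227, 200, 23, 11]), (np.int32(55), array([254.98, 213.24]), [250, 208, 11, 11]), (np.int32(48), array([263.44, 218.69]), [259, 214, 10, 9])]
top red [(np.int32(80), array([349.86, 190.19]), [343, 181, 16, 22])]
top orange []
top yellow [(np.int32(15), array([302.8, 182.8]), [300, 182, 6, 3]), (np.int32(13), array([301.46, 193.69]), [299, 193, 6, 3]), (np.int32(49), array([375.86, 196.1 ]), [372, 192, 8, 9]), (np.int32(65), array([351.42, 209.75]), [344, 205, 17, 10]), (np.int32(11), array([369.36, 216.73]), [367, 215, 5, 5]), (np.int32(24), array([380.33, 230.12]), [378, 228, 6, 5])]
top green [(np.int32(2463), array([306.16, 191.13]), [243, 165, 136, 63]), (np.int32(237), array([365.9, 207.5]), [353, 198, 24, 20])]
(376, 196) [ 21 155 226]
(381, 230) [ 23 170 222]
(352, 190) [  0 193 221]
(350, 170) [ 14 114 170]
(173, 185) [  7 132 162]
(198, 184) [  8 139 161]
(169, 224) [  7 135 166]
(200, 225) [  8 139 160]
(165, 171) [ 17 254 214]
(180, 154) [ 22 253 157]
(183, 168) [  2 206 213]
```

```bash
cat >> h.py <<'E'
def clamp_edges(c,box=(240,155,390,240),z=0.014):
    m=mask(c,(60,60,30),(95,255,150),box)
    m=cv2.morphologyEx(m,cv2.MORPH_CLOSE,np.ones((5,5)))
    u=np.arange(250,368); top=np.array([(x,np.nonzero(m[:,x])[0][0]-.5) for x in u])
    rows=np.arange(171,195); left=np.array([(np.nonzero(m[y])[0][0]-.5,y) for y in rows])
    rows=np.arange(186,194); right=np.array([(np.nonzero(m[y])[0][-1]+.5,y) for y in rows])
    out=[]
    for p in(top,left,right):
        P=plane(c,p,z)[:,:2].astype(np.float32)
        vx,vy,x,y=cv2.fitLine(P,cv2.DIST_HUBER,0,.002,.001).ravel();out.append((np.array([x,y]),np.array([vx,vy])))
    return out
def inter(a,b):
    s=np.linalg.solve(np.c_[a[1],-b[1]],b[0]-a[0]);return a[0]+a[1]*s[0]
E
python3 - <<'E'
from h import *
C={n:dict(np.load(n+"0.npz")) for n in("scene","top")};t=C["top"];s=C["scene"]
for nm,a,b in(("lock",(375.86,196.1),(164.25,170.15)),("knob",(349.86,190.19),(182.48,171.25)),("post",(380.5,230.1),(180.2,153.5))):
    print(nm,tri(t,a,s,b))
T,L,R=clamp_edges(t)
tl=inter(T,L);tr=inter(T,R);print(tl,tr,np.linalg.norm(tl-tr))
for l in(T,L,R):print(np.degrees(np.arctan2(l[1][1],l[1][0])))
y=(tl-tr)/np.linalg.norm(tl-tr);x=np.array([y[1],-y[0]])
print("yaw",np.arctan2(x[1],x[0]),"x",x)
o=(tl+tr)/2-x*.06   # upper edge is at +x
print("origin",o)
W=lambda a,b:o+x*a+y*b
print("knob",W(0,-.135),"lock",W(0,-.2225),"pivot",W(-.058,-.195),"fixed",W(0,.15))
# red bar dir at z .115 plane
m=mask(t,(0,140,100),(8,255,255),(335,175,365,205));ys,xs=np.nonzero(m)
P=plane(t,np.c_[xs,ys],.115)[:,:2].astype(np.float32);(c0,sz,_)=cv2.minAreaRect(P);f=cv2.fitLine(P,2,0,.01,.01).ravel()
print("bar",c0,sz,"yaw",np.arctan2(f[1],f[0]))
# pad: brown
hs=cv2.cvtColor(t["image"],cv2.COLOR_RGB2HSV)
for u in range(288,312):print(u,hs[186,u],end=" ")
print();
for u in range(250,266):print(u,hs[183,u],end=" ")
E
```

```text
lock (array([ 0.56034163, -0.30989292,  0.07791253]), np.float64(0.0017830428288142795))
knob (array([ 0.57441091, -0.22101497,  0.10483923]), np.float64(0.0005737424024458861))
post (array([ 0.45424166, -0.31335937,  0.094511  ]), np.float64(1.9748195066716616e-05))
[0.67243177 0.09115396] [ 0.60951376 -0.37154737] 0.4669595
82.25643
-7.670372
-66.132126
yaw -0.13515082 x [ 0.990881   -0.13473976]
origin [ 0.58151984 -0.13211232]
knob [ 0.56333    -0.26588127] lock [ 0.55154026 -0.35258335] pivot [ 0.49777448 -0.31751922] fixed [0.6017308  0.01651983]
bar (0.5692146420478821, -0.2175745666027069) (0.07031800597906113, 0.02213825285434723) yaw 0.48552877
288 [122  25 181] 289 [125  28 182] 290 [125  27 178] 291 [123  27 182] 292 [126  27 180] 293 [123  27 188] 294 [126  24 147] 295 [ 8 99 72] 296 [ 14 140 109] 297 [ 14 122 146] 298 [ 13 131 142] 299 [ 10  86 145] 300 [145  18 159] 301 [116  32 190] 302 [119  31 191] 303 [119  32 175] 304 [115  38 115] 305 [ 76 127  56] 306 [ 80 107 105] 307 [ 78 102 118] 308 [ 77  99 121] 309 [ 79 103 116] 310 [ 77 104 123] 311 [ 79  97 113] 
250 [ 77 103 116] 251 [ 80 105 112] 252 [ 78 102 113] 253 [ 80 108 120] 254 [ 76 107 107] 255 [ 18  99 118] 256 [ 12 129 144] 257 [166  25 152] 258 [119  29 184] 259 [125  26 179] 260 [127  27 173] 261 [123  27 178] 262 [123  26 177] 263 [125  25 172] 264 [123  28 176] 265 [124  25 173]
```

Base edges put the origin 190 mm from the left end: the base runs from -250 to +190. With that, the knob, lock and pivot agree with triangulation to about 3 mm, the post is 64 mm from the pivot, and the knob reads about 4 clicks. I'll check that frame once more, then swing the lever.

```bash
cat >> h.py <<'E'
YAW=-0.135
X=np.array([np.cos(YAW),np.sin(YAW)]);Y=np.array([-X[1],X[0]])
O=np.array([.5885,-.0885])
def W(a,b): return O+X*a+Y*b
E
python3 - <<'E'
from h import *
from rig import arm
C={n:dict(np.load(n+"0.npz")) for n in("scene","top")};t=C["top"]
loc=lambda p:np.round(np.c_[(p[:,:2]-O)@X,(p[:,:2]-O)@Y]*1000,1)
print("lock",loc(plane(t,(375.86,196.1),.08)),"post",loc(plane(t,(380.5,230.1),.1)))
for b,z,n in(((252,165,260,195),.056,"fix"),((290,174,303,200),.057,"pad")):
    m=mask(t,(5,75,90),(19,255,255),b);bl=max(blobs(m),key=lambda q:q[0]);print(n,bl,loc(plane(t,bl[1],z)))
# base contour points in the clamp frame
print("corners",loc(plane(t,[(247.9,164.4),(243.2,199.7),(379.2,182.7)],.014)))
piv=W(-.058,-.195);P,_=tri(t,(380.5,230.1),C["scene"],(180.2,153.5));d=P[:2]-piv;print("post r",np.linalg.norm(d),"ang",np.arctan2(d[1],d[0]))
E
```

```text
lock [[   1.  -221.7]] post [[-103.2 -239. ]]
fix (np.int32(25), array([255.92, 180.84]), [254, 172, 5, 19]) [[  0.5 154.2]]
pad (np.int32(69), array([297.25, 186.93]), [295, 177, 6, 20]) [[-0.8 21.6]]
corners [[  58.   188.3]
 [ -60.5  187.1]
 [  57.6 -249.5]]
post r 0.0641084146631323 ang -2.4789461079335693
```

```bash
cat >> h.py <<'E'
PIV=W(-.058,-.195)
def down(yaw): return [np.pi,0,yaw]
def post(a,r=.065): return PIV+r*np.array([np.cos(a),np.sin(a)])
E
cat > lever.py <<'E'
import sys
from h import *
from rig import arm
a0,a1=map(float,sys.argv[1:3]); zt=.069
p=post(a0); yaw=a0+np.pi
arm.set_gripper(.45)
arm.movep([*p,.2],down(yaw))
hit=arm.move_linear([*p,zt],v=.12,stop_force=12);print("hit",hit)
arm.set_gripper(.0,strength=25)
s=arm.get_state();print("open",s["opening"],s["force"].round(1))
f0=s["force"]
for a in np.linspace(a0,a1,7)[1:]:
    arm.move_linear([*post(a),zt],down(a+np.pi),v=.05)
    s=arm.get_state();print(round(a,3),s["eef_pos"].round(4),(s["force"]-f0).round(1))
arm.set_gripper(.45)
e=arm.get_state()["eef_pos"];arm.move_linear([e[0],e[1],.2],v=.2)
print(arm.get_state()["clock"])
E
python3 lever.py -2.479 -1.86
python3 - <<'E'
from h import *
from rig import arm
c=arm.camera("top");np.savez("top1.npz",**c)
cv2.imwrite("pics/t1.png",cv2.resize(c["image"][150:250,240:400,::-1],None,fx=4,fy=4,interpolation=2))
E
```

```text
hit False
open 0.1785566063328651 [ 1.4 -1.7  0.6]
-2.376 [ 0.4588 -0.3202  0.07  ] [-0.1 -1.2  3.5]
-2.273 [ 0.4636 -0.3247  0.07  ] [-0.1 -2.1  5. ]
-2.17 [ 0.4689 -0.3289  0.07  ] [-1.  -1.9  6.2]
-2.066 [ 0.4744 -0.3325  0.07  ] [-1.2 -2.6  5.4]
-1.963 [ 0.4796 -0.3349  0.07  ] [-2.1 -2.4  6.7]
-1.86 [ 0.4859 -0.3374  0.07  ] [-4.  -1.6  6.1]
8.2083
```

View pics/t1.png

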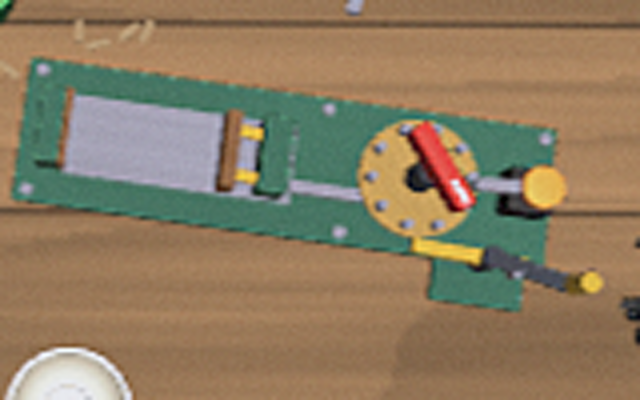

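The lever has swung and the pawl is clear of the wheel (post top at about px (388,220)). I'll measure its angle, then wind the knob back.

```bash
cat >> h.py <<'E'
def lever_angle(c):
    m=mask(c,(20,130,110),(30,255,255),(365,205,400,240));b=[q for q in blobs(m,10) if q[1][0]>374][-1]
    d=plane(c,b[1],.1)[0,:2]-PIV;return np.arctan2(d[1],d[0]),np.linalg.norm(d)
KN=W(0,-.135)
def knob_turn(arm,r0,r1,over=.04,z=.085,grip=60):
    "grip the bar at reading r0, turn to r1 (+ over beyond) with the last joint, let go, rise"
    yaw=YAW-r0
    yaw+=np.pi*np.round((KNYAW-yaw)/np.pi)
    arm.set_gripper(.5)
    arm.movep([*KN,.22],down(yaw))
    print("hit",arm.move_linear([*KN,z],v=.15,stop_force=12))
    arm.set_gripper(0,strength=grip)
    q=np.array(arm.get_state()["joints"]);t0=arm.get_state()["torque"][2]
    print("opening",arm.get_state()["opening"],"j6",q[5])
    tot=(r1-r0)+np.sign(r1-r0)*over; n=int(np.ceil(abs(tot)/.32))
    for i in range(1,n+1):
        g=q.copy();g[5]+=tot*i/n;arm.goto_joints(g);s=arm.get_state()
        print(round(r0+tot*i/n,3),"err",round(s["joints"][5]-g[5],4),"Tz",round(s["torque"][2]-t0,3),"F",s["force"].round(1))
def knob_release(arm):
    arm.set_gripper(.5)
    e=arm.get_state()["eef_pos"];arm.move_linear([e[0],e[1],.22],v=.2)
KNYAW=.49
E
python3 - <<'E'
from h import *
from rig import arm
print("lever",lever_angle(dict(np.load("top0.npz"))),lever_angle(dict(np.load("top1.npz"))))
knob_turn(arm,2.513,0)
knob_release(arm);print(arm.get_state()["clock"])
E
```

```text
lever (np.float64(-2.5008682623353105), np.float64(0.0628457259776083)) (np.float64(-1.903320890825396), np.float64(0.06268875608356708))
hit False
opening 0.17576820133673263 j6 2.1709605805195586
2.194 err 0.0027 Tz 0.075 F [ 1.6 -3.9 -1.2]
1.875 err 0.0043 Tz 0.096 F [ 3.5 -4.3 -2.1]
1.556 err 0.0044 Tz 0.174 F [ 4.1 -5.2 -2.4]
1.236 err 0.0043 Tz 0.088 F [ 3.9 -4.8 -3.8]
0.917 err 0.0043 Tz 0.084 F [ 5.2 -4.3 -5.1]
0.598 err 0.0043 Tz 0.142 F [ 6.8 -2.9 -4.1]
0.279 err 0.0043 Tz 0.082 F [ 7.  -3.3 -4.6]
-0.04 err 0.01 Tz -1.602 F [ 7.6 -0.  -4.3]
15.25
```

Tz rose at the stop, so the knob is fully open, and the lever did turn 0.6. Now the lever goes back.

```bash
python3 lever.py -1.885 -2.51
python3 - <<'E'
from h import *
from rig import arm
arm.movep([.35,.25,.3],down(0))
c=arm.camera("top");s=arm.camera("scene");np.savez("top2.npz",**c);np.savez("scene2.npz",**s)
print(lever_angle(c))
m=mask(c,(0,140,100),(8,255,255),(335,175,365,205));ys,xs=np.nonzero(m)
f=cv2.fitLine(plane(c,np.c_[xs,ys],.115)[:,:2].astype(np.float32),2,0,.01,.01).ravel();print("bar yaw",np.arctan2(f[1],f[0]))
a=cv2.resize(c["image"][150:250,145:395,::-1],None,fx=3.2,fy=3.2,interpolation=2)
cv2.imwrite("pics/t2.png",a)
cv2.imwrite("pics/s2.png",cv2.resize(s["image"][145:265,145:365,::-1],None,fx=3.6,fy=3.6,interpolation=2))
for n,cc,box in(("top",c,(153,166,222,246)),("scene",s,(285,195,370,262))):
    print(n,blobs(mask(cc,(0,110,100),(11,255,255),box),5))
E
```

```text
hit False
open 0.17970655391223544 [-0.1  0.1  2.7]
-1.989 [ 0.4786 -0.3335  0.0699] [-2.   1.8  4.1]
-2.093 [ 0.4728 -0.3303  0.0699] [-0.4  1.6  3.1]
-2.198 [ 0.4674 -0.3265  0.0699] [0.3 1.7 2.2]
-2.302 [ 0.4623 -0.3221  0.0699] [0.6 1.5 3.1]
-2.406 [ 0.4577 -0.3172  0.0699] [1.5 2.1 4.2]
-2.51 [ 0.4557 -0.3142  0.0701] [ 5.4 -3.8 -3.2]
21.2833
(np.float64(-2.5008682623353105), np.float64(0.0628457259776083))
bar yaw -0.14886352
top [(np.int32(110), array([197.  , 184.01]), [192, 177, 11, 15]), (np.int32(107), array([171.49, 184.8 ]), [166, 178, 12, 15]), (np.int32(85), array([168.46, 223.56]), [164, 217, 9, 14]), (np.int32(88), array([198.85, 225.39]), [195, 219, 8, 14])]
scene [(np.int32(37), array([318.78, 207.3 ]), [315, 204, 8, 7]), (np.int32(37), array([346.73, 215.89]), [343, 213, 9, 7]), (np.int32(91), array([308.53, 230.88]), [302, 226, 14, 11]), (np.int32(75), array([334.96, 238.05]), [329, 234, 13, 9])]
```

View pics/t2.png

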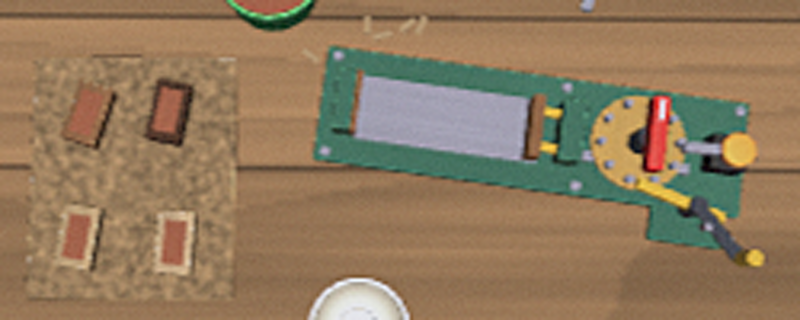

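The jaw is fully open (bar yaw ≈ clamp yaw), the lever is back with the pawl on the wheel, and four blanks lie at px (171,185), (197,184), (168,224) and (199,225). Next come their poses and heights.

```bash
cat >> h.py <<'E'
def panels(c,box=(150,163,225,250),z=.034):
    out=[]
    n,l,st,ce=cv2.connectedComponentsWithStats(mask(c,(0,105,90),(11,255,255),box))
    for i in range(1,n):
        if st[i][4]<50:continue
        ys,xs=np.nonzero(l==i);P=plane(c,np.c_[xs,ys],z)[:,:2]
        m=P.mean(0);w,v=np.linalg.eigh(np.cov((P-m).T));a=v[:,1]
        r=cv2.minAreaRect(np.float32(P))
        out.append(dict(c=m,yaw=np.arctan(a[1]/a[0]) ,ratio=np.sqrt(12*w[::-1]),n=len(P),uv=ce[i]))
    return out
E
python3 - <<'E'
from h import *
t=dict(np.load("top2.npz"));s=dict(np.load("scene2.npz"))
S=np.array([[318.78,207.3],[346.73,215.89],[308.53,230.88],[334.96,238.05]])
for p in panels(t):
    best=min((tri(t,p["uv"],s,q) for q in S),key=lambda r:r[1]+abs(r[0][2]-.034))
    print(p["uv"].round(1),p["n"],p["c"].round(4),round(p["yaw"],3),(p["ratio"]*1000).round(1),"tri",best[0].round(4),round(best[1],4))
hs=cv2.cvtColor(t["image"],cv2.COLOR_RGB2HSV)
for u in range(161,183):print(u,hs[185,u],end=" ")
print()
for u in range(188,208):print(u,hs[184,u],end=" ")
E
```

```text
[196.9 184.2] 116 [0.6013 0.2545] -0.263 [48.3 25.8] tri [0.6018 0.2536 0.0323] 0.0023
[171.5 184.8] 107 [0.599  0.3363] -0.33 [45.7 24.8] tri [0.5994 0.336  0.0326] 0.0012
[168.5 223.6] 85 [0.4744 0.3419] -0.187 [44.2 19.6] tri [0.4745 0.3414 0.0331] 0.0013
[198.8 225.3] 90 [0.4692 0.2454] -0.062 [43.9 20.7] tri [0.4694 0.2449 0.0331] 0.0013
161 [ 16 100 145] 162 [ 16 101 131] 163 [ 15 103 134] 164 [ 17  93 137] 165 [ 16 101 141] 166 [ 16 105 143] 167 [ 12 120 138] 168 [ 10 133 161] 169 [  7 136 167] 170 [  8 132 168] 171 [  8 134 162] 172 [  9 135 160] 173 [  6 130 167] 174 [  8 137 169] 175 [ 10 134 160] 176 [ 13 119 159] 177 [ 12 126 132] 178 [  9 133  75] 179 [ 14 111  85] 180 [ 18 106 140] 181 [ 15 103 174] 182 [ 15  97 178] 
188 [ 16 101 169] 189 [ 15 106 174] 190 [ 15 101 169] 191 [ 15 100 148] 192 [ 12 114  96] 193 [  8 137 110] 194 [  8 134 158] 195 [  8 137 170] 196 [  9 138 164] 197 [  9 133 159] 198 [  8 132 166] 199 [  7 145 167] 200 [  8 132 145] 201 [ 12 125  96] 202 [  6 108  78] 203 [ 11 114  47] 204 [ 19 102 107] 205 [ 16  99 155] 206 [ 15 101 157] 207 [ 16 100 165]
```

Heights come out at 32–33 mm against 34 expected, so that agrees. I'll pick and place the first blank, then check it.

```bash
cat > pick.py <<'E'
import sys
from h import *
from rig import arm
SLOT=[.1264,.0848,.0432,.0016]; ZP=.001
def one(k):
    c=arm.camera("top");np.savez("last.npz",**c);P=panels(c)
    print(k,[(p["c"].round(3).tolist(),round(p["yaw"],2),p["n"],p["ratio"].round(3).tolist()) for p in P])
    p=min(P,key=lambda p:p["c"][0])   # nearest first
    assert p["n"]<130 and .038<p["ratio"][0]<.054
    x,y=p["c"];psi=p["yaw"]-np.pi/2
    arm.set_gripper(1.0)
    arm.movep([x,y,.16],down(psi))
    if arm.move_linear([x,y,ZP],v=.14,stop_force=10): print("HIT",arm.get_state()["eef_pos"]);arm.move_linear([x,y,.16]);return False
    arm.set_gripper(.5,strength=35)
    s=arm.get_state();print("opening",s["opening"],"gf",s["gripper_force"])
    if not .6<s["opening"]<.85: arm.set_gripper(1.0);arm.move_linear([x,y,.16]);return False
    arm.move_linear([x,y,.17],v=.2)
    w=W(0,SLOT[k]);R=down(YAW-np.pi/2)
    arm.movep([*w,.17],R)
    arm.move_linear([*w,.04],v=.15)
    h=arm.move_linear([*w,ZP+.0105],v=.04,stop_force=6)
    s=arm.get_state();print("down",h,s["eef_pos"].round(4),"open",s["opening"],"t",s["clock"])
    arm.set_gripper(1.0)
    arm.move_linear([*w,.17],v=.2)
    return True
if __name__=="__main__":
    for k in map(int,sys.argv[1:]):
        if not one(k):print("FAILED",k);break
E
cat > see.py <<'E'
import sys
from h import *
from rig import arm
c=arm.camera("top");s=arm.camera("scene");n=sys.argv[1];np.savez(n+"t.npz",**c)
a=cv2.resize(c["image"][155:245,150:395,::-1],(784,288),interpolation=2);b=cv2.resize(s["image"][150:250,150:360,::-1],(630,300),interpolation=2)
o=np.zeros((590,784,3),np.uint8);o[:288]=a;o[289:589,:630]=b;cv2.imwrite(f"pics/{n}.png",o)
for p in panels(c,(245,160,330,215),.044):
    d=p["c"]-O;print("bed",((d@X)*1000).round(1),((d@Y)*1000).round(1),"yaw",round(p["yaw"]-YAW,3),p["n"])
E
python3 pick.py 0
python3 - <<'E'
from h import *
from rig import arm
arm.movep([*W(0,-.13),.3],down(YAW-np.pi/2))
E
python3 see.py p1
```

```text
0 [([0.601, 0.254], np.float64(-0.24), 120, [0.048, 0.026]), ([0.599, 0.337], np.float64(-0.3), 107, [0.045, 0.025]), ([0.474, 0.342], np.float64(-0.2), 89, [0.045, 0.02]), ([0.469, 0.245], np.float64(-0.08), 88, [0.043, 0.021])]
opening 0.7207894914346503 gf 39.494744539260864
down True [0.6046 0.0367 0.0121] open 0.7219819762719859 t 32.3083
bed -2.2 126.0 yaw 0.058 88
```

View pics/p1.png

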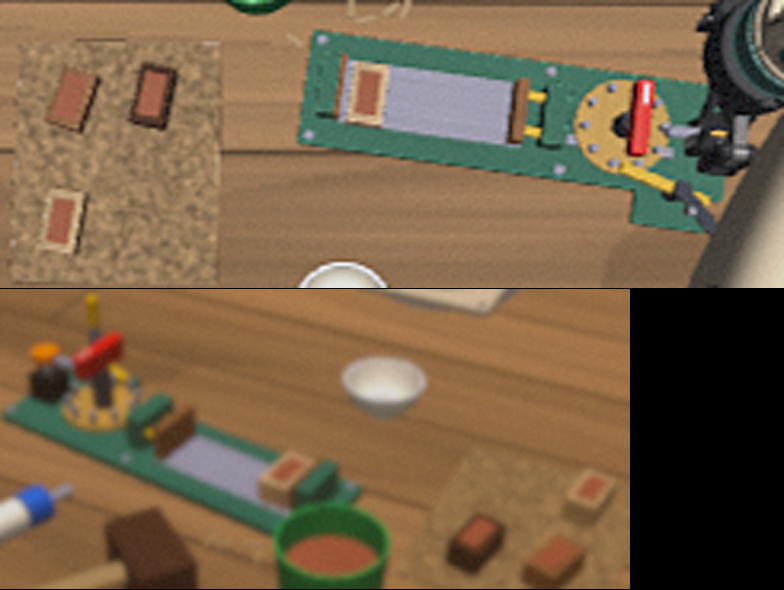

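The first blank lies flat, panel up, next to the fixed jaw, and measures x -2 mm. I'll offset the rest by +1.5 mm and continue.

```bash
sed -i 's/w=W(0,SLOT/w=W(.0015,SLOT/' pick.py; python3 pick.py 1 2 3
python3 - <<'E'
from h import *
from rig import arm
arm.movep([*W(0,-.13),.3],down(YAW-np.pi/2))
E
python3 see.py p2
```

```text
1 [([0.601, 0.254], np.float64(-0.26), 118, [0.048, 0.026]), ([0.599, 0.336], np.float64(-0.33), 106, [0.045, 0.025]), ([0.474, 0.342], np.float64(-0.17), 88, [0.044, 0.02])]
opening 0.7166877034537626 gf 39.61059629917145
down True [ 0.6006 -0.0046  0.0122] open 0.7173988006416322 t 42.8667
2 [([0.602, 0.254], np.float64(-0.23), 114, [0.047, 0.026]), ([0.599, 0.336], np.float64(-0.28), 108, [0.046, 0.025])]
opening 0.7187682901104826 gf 38.80178153514862
down True [ 0.595  -0.0458  0.0123] open 0.7192638615332827 t 51.4417
3 [([0.601, 0.255], np.float64(-0.23), 114, [0.047, 0.026])]
opening 0.7210048881549703 gf 38.62137794494629
down True [ 0.5894 -0.0869  0.0123] open 0.7182183849827684 t 59.75
bed -2.1 125.9 yaw 0.024 87
bed -1.0 84.5 yaw -0.016 86
bed -1.7 42.9 yaw 0.02 106
bed -2.4 1.9 yaw -0.024 123
```

View pics/p2.png

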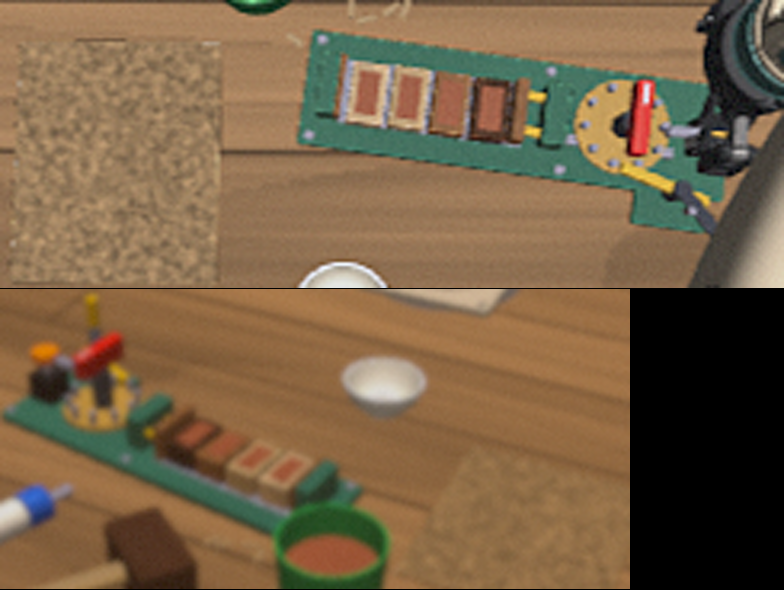

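All four are in one row, panel up, within about 2 mm of centre. Before clicking I'll see how the steps go: three clicks clockwise.

```bash
python3 - <<'E'
from h import *
import h
from rig import arm
h.KNYAW=3.0
knob_turn(arm,0,.628,over=.03)
q=np.array(arm.get_state()["joints"])
for r in(.628,1.2):
    for d in (.3,.628) if r==.628 else (.3,.687-.03):
        pass
q0=q[5]-.658
for tgt in(.95,1.287,1.6,1.915):
    g=q.copy();g[5]=q0+tgt;arm.goto_joints(g);arm.wait(.15);s=arm.get_state()
    print(tgt,"err",round(s["joints"][5]-g[5],4),"Tz",s["torque"][2].round(3),s["force"].round(1))
knob_release(arm)
arm.movep([.35,.25,.3],down(0))
E
python3 see.py p3
python3 - <<'E'
from h import *
t=dict(np.load("p3t.npz"))
m=mask(t,(0,140,100),(8,255,255),(335,175,365,205));ys,xs=np.nonzero(m)
f=cv2.fitLine(plane(t,np.c_[xs,ys],.115)[:,:2].astype(np.float32),2,0,.01,.01).ravel();r=(YAW-np.arctan2(f[1],f[0]))%np.pi;print("reading",r,lever_angle(t))
E
```

```text
hit False
opening 0.17152875696967793 j6 -0.3423375182619854
0.219 err -0.0029 Tz -0.186 F [-0.8  0.9  0.9]
0.439 err -0.0046 Tz -0.218 F [1.9 2.6 0.9]
0.658 err -0.0057 Tz -0.17 F [2.6 5.5 1.8]
0.95 err -0.0055 Tz 0.018 [2.7 4.5 0.3]
1.287 err -0.0052 Tz -0.038 [ 4.3  5.2 -0.1]
1.6 err -0.0056 Tz 0.109 [ 6.6  4.9 -2.4]
1.915 err -0.0063 Tz 0.259 [ 6.3  4.5 -2.2]
bed -2.2 132.9 yaw 0.011 86
bed -1.1 97.1 yaw 0.008 88
bed -1.1 61.1 yaw -0.009 107
bed -1.2 24.7 yaw -0.105 119
reading 1.7477599 (np.float64(-2.505598566970782), np.float64(0.06292469061452008))
```

View pics/p3.png

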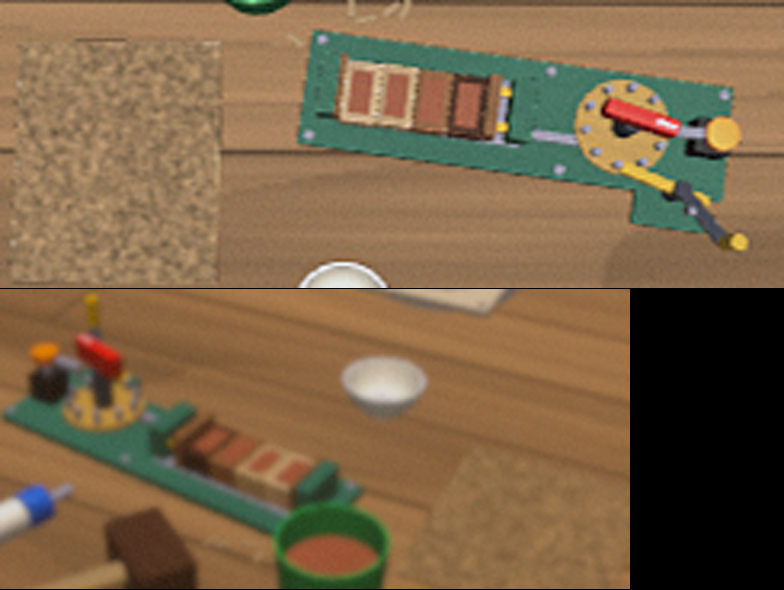

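The row is closed up and the pad has retracted into the jaw. The knob reads about 1.75, i.e. click 3 less the allowed fall-back. Now the lock.

```bash
python3 - <<'E'
from h import *
from rig import arm
w=W(0,-.2225);arm.set_gripper(0)
arm.movep([*w,.2],down(YAW+np.pi/2-np.pi))
arm.move_linear([*w,.09],v=.15)
for z in np.arange(.08,.0585,-.002):
    h=arm.move_linear([*w,z],v=.03,stop_force=18);s=arm.get_state();print(round(z,4),h,s["eef_pos"][2].round(4),s["force"].round(1))
    if h:break
arm.move_linear([*w,.2],v=.15)
arm.movep([.35,.25,.3],down(0));print(arm.get_state()["clock"])
c=arm.camera("top");s=arm.camera("scene")
a=max(blobs(mask(c,(18,120,130),(25,255,255),(366,185,386,206))));b=max(blobs(mask(s,(10,170,150),(19,255,255),(152,160,172,182))))
print(a,b,tri(c,a[1],s,b[1]))
E
python3 see.py p4
python3 - <<'E'
from h import *
t=dict(np.load("p4t.npz"))
m=mask(t,(0,140,100),(8,255,255),(335,175,365,205));ys,xs=np.nonzero(m)
f=cv2.fitLine(plane(t,np.c_[xs,ys],.115)[:,:2].astype(np.float32),2,0,.01,.01).ravel();print("reading",(YAW-np.arctan2(f[1],f[0]))%np.pi,lever_angle(t))
E
```

```text
0.08 False 0.0799 [ 0.2 -0.1  0.9]
0.078 False 0.0783 [0.  0.9 1.6]
0.076 False 0.0778 [-1.9  2.2  9.5]
0.074 False 0.0775 [-4.4  2.7 17.6]
0.072 False 0.0771 [-9.   4.6 24.8]
0.07 False 0.0702 [ 0.  -1.1 -0.4]
0.068 False 0.067 [-0.3 -0.9  0.6]
0.066 False 0.0655 [-0.4 -0.3  1.1]
0.064 False 0.0638 [ 0.9 -0.1 -0.1]
0.062 False 0.0621 [-0.1 -0.9 -0.2]
0.06 False 0.062 [-2.7  1.7 10.1]
82.9667
(np.int32(79), array([373.53, 196.7 ]), [369, 192, 10, 10]) (np.int32(49), array([164.92, 174.47]), [160, 172, 11, 6]) (array([ 0.5606709 , -0.30877262,  0.06016541]), np.float64(0.0025816318972660644))
bed -2.7 132.9 yaw 0.013 84
bed -0.7 97.4 yaw 0.003 88
bed -0.8 61.4 yaw 0.011 110
bed -1.1 24.3 yaw -0.061 120
reading 1.7396587 (np.float64(-2.505598566970782), np.float64(0.06292469061452008))
```

View pics/p4.png

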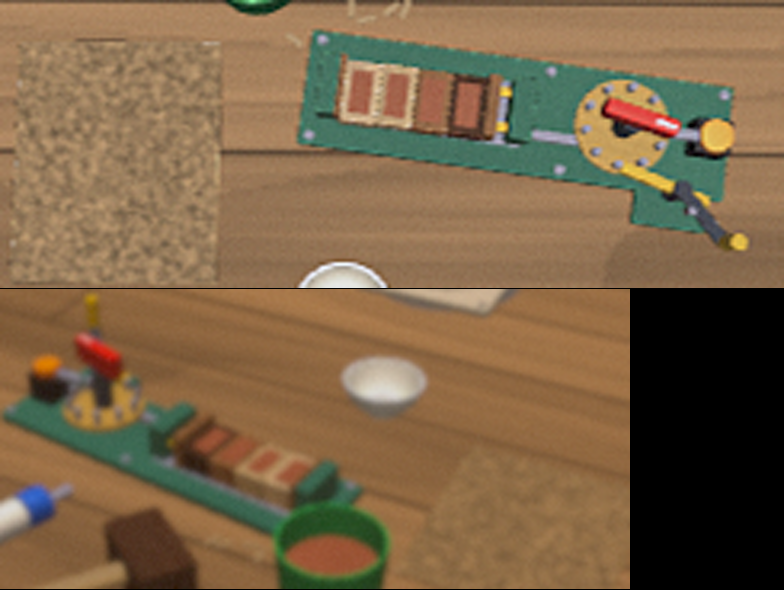

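The lock snapped home (cap now at 60–62 mm), the pad is pushed in about 6 mm, and nothing else has moved.

```bash
python3 -c "
from rig import arm
print(arm.finish_job())"
```

```text
the job is handed in; nothing more can be done
None
```

The job is handed in: all four blanks are gripped in one row, panel up and within about 3 mm of centre, with the knob at click 3 and the lock pressed home, after about 83 s on the robot's clock; no verdict was returned.

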